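Reset the hung kitchen timer with the pick

TASK

The kitchen timer has hung. Take the yellow-handled pick from its wooden rest, use its tip to push the red button recessed in the timer's front all the way in and hold it there for two seconds, then let the button spring out and lay the pick back across both bars of its rest. Leave the salt shaker, the steel tumbler and the mug standing where they are.

Things in the scene. Friction and masses are not known exactly. Their poses are not given: they have to be found in the camera images.
- pick_grip (a point): Centre of the pick's handle, the place to grip, across its 14 mm width. Loose, 40 to 70 g, lying level with its tip away from the robot, its axis 37 mm above the worktop. Yellow square handle 14 x 14 x 110 mm (55 mm either way from here) with black bands, then a steel shaft 6 mm thick. x axis: along the tool toward the tip. Mass centre within 10 mm of here.
- pick_tip (a point): The very end of the pick's steel shaft, on the tool's axis, 120 mm from pick_grip. Same axes as pick_grip.
- reset_hole (a point): Centre of the mouth of the round, level hole in the timer's front, flush with the face, ringed in orange, 70 mm above the worktop. 17 mm in diameter, 20 mm deep: too small for fingers. x axis: straight into the timer, square to its front; y: along its width; z: up.
- timer: Kitchen timer, fixed: upright white and grey case 150 mm wide (y), 70 mm deep (x), 130 mm high, origin at the centre of its underside, front toward -x. Screen above the hole and three big keys below it stand out less than 5 mm. It and a pale pot with a tan lid (131 mm across, 176 mm high) share two places side by side and may be either way round.
- button_face (a point): Centre of the outer face of the red button inside the hole, 14 mm in diameter; at rest it lies 8 mm behind the mouth of the hole, fully in 14 mm behind. Same axes as reset_hole.
- reset_button (a joint): Travel of the red button in m: 0 out, 0.006 fully in, pushed along the x axis of reset_hole. A spring pushes it out with about 2 N at rest and 5 N fully in; it does not latch.
- rest: Wooden rest of the pick, fixed. Origin at the centre of its underside, x the way the pick lies, z up. Two bars along y, 35 mm before and behind the origin, 12 mm wide, tops 30 mm above the worktop, ends raised to 38 mm with 100 mm between them; between the bars it is open down to a foot 5 mm high, 100 x 112 mm. A pick laid on it has its axis 37 mm above the worktop.
- steel_tumbler_mid (a point): Bystander: plain steel tumbler 72 mm across, 95 mm high, loose; point at its middle half-way up.
- shaker_mid (a point): Bystander: salt shaker 44 mm across, 90 mm high, loose; point at its middle half-way up.
- mug_mid (a point): Bystander: teal mug 81 x 113 mm, 113 mm high, loose; point at its middle half-way up.
Things that resemble listed ones, but are neither listed nor needed, are in the scene too. Of the things that look like the part that bears pick_grip, the larger one is meant.

How it is judged:
By the outcome, as a careful person would: the job done as asked, in the order asked, and still so for the second after the job is handed in, with the robot touching nothing.
It also fails if it takes over 46 s, if anything falls off the work surface, if the arm or the gripper's body presses on something with over 40 N, if the wrist force passes 120 N, or if a joint passes its speed limit or range.

ROBOT

A 6-joint arm with a two-finger parallel gripper is mounted at the origin on a cart in front of the work surface, level with it; the furniture and walls round the work are solid. World frame = base frame: x ahead of the robot, y to its left, z up, the work surface at z = 0. Lengths are in m, angles in rad, forces in N, time in s.
With the tool pointing down it reaches from about 0.375 to 0.975 m from the base axis. Payload 3.8 kg.
Tool frame: the origin (TCP) lies midway between the tips of the shut fingers; the grasp point (between the pads) lies 19 mm behind it; z points along the fingers, y is the direction in which the jaws open and shut (so a half turn about z gives the same grasp; the last joint's range is limited). The gripper opens to 85 mm and grips with 20 to 120 N. Pads are 22 mm wide; open, the fingers measure 114 mm over their backs; the gripper's body (76 mm by 85 mm) begins 54 mm behind the grasp point. The pads swing forward as they close: fully open they stand 13 mm farther back than shut.
Start: joints at [1.123, 0.264, 1.604, -0, 1.274, -0.037], TCP at [0.27, 0.619, 0.231] pointing down, gripper open.
Joint ranges: [-2.63, 2.63], [-0.94, 2.18], [0.31, 2.57], [-1.31, 4.45], [0, 2.66], [-2.55, 2.55]. Speed limits (rad/s): [2.57, 2.57, 3.14, 3.14, 3.14, 3.14].

INTERFACE

Orientations are given as a rotation vector (axis times angle).
In Python, from workcell import bot gives the robot as it stands. The module is installed in compiled form; this text tells all that it offers.
- The arm moves only by the tool move_arm, never from a script. Its argument "steps" is a list of rows, each a list of 5 numbers: the shift along the tool's x, y, z in mm, then the turn about the tool's z in degrees, then the opening in per cent of the stroke, from 0 (shut) to 100 (fully open). In form: [[tx, ty, tz, turn, claw], ...]. A call has 1 to 20 rows; each row is the pose to reach, as a shift and turn from the pose commanded when the call began, along the tool's axes at that moment; what a row does not reach only later rows make up. A row lasts 1/10 s, in which the tool goes at most 50 mm and 8.59 degrees, less where a joint would pass 70% of its speed; a pose out of reach is approached as far as the arm can. A call with a gripper value outside its range is refused whole. The fingers move at their own pace and stop on an object; "newtons" is the grip in N (left out, the last holds). Time passes only in rows, so rows that repeat a pose let the fingers close. It gives the time, the measured TCP pose, the force and the opening at its end, in the units of the state.
- bot.read_state(): the state, without advancing time (a new reading comes with each control period).
- bot.read_camera(name): name is "side" or "top"; returns a dict with "pixels" (480x640x3 uint8, red, green, blue), "depth" (480x640 float32, m along the optical axis (not along the pixel's ray), 0 where there is no reading), "fovy" (degrees; the focal length in pixels is half the picture's height over the tangent of half this angle, whatever the lens; pixels are square), "cx", "cy" (the principal point, pixels), "k1" (the pictures are not rectified: a ray, as slopes to the right and down, at radius r is drawn at 1 + k1 r^2 times it, then the intrinsics apply), "xyz" and "attitude" of the camera in the world. Camera axes: x right, y up, looking along -z (the intrinsics and any distortion apply to the point x, -y, -z); pixel columns grow to the right and rows downward; lengths in m; the calibration is good to about 2 mm. A picture is of the moment at which its call begins.
- bot.finish_job(): hands the job in, once; it reports no verdict.
The state is a dict: "time": time; "q": joint angles; "joint_vel": joint speeds; "joint_torque": joint torques, N m; "tool_pos": TCP position; "tcp_rot": TCP orientation; "wrist_force": force on the tool from outside, world axes, zero at the start; "torque": the same for the moment, N m; "width": opening from 0.0 (shut) to 1.0 (fully open).
Only numpy, scipy, OpenCV 4.12 (cv2) and the standard library are available. Lean on these libraries where they do the work, as an engineer would, in place of code of your own. Each camera call takes 0.05 s, during which the arm holds its last target.

## Working session

There is one attempt and no reset: what is moved stays moved. The work goes in short steps, Python scripts to look and compute and a tool call to move; the robot and the scene stay as the last step left them, time stands still between calls to the robot, and variables do not carry over. Pictures are saved under pics/ and viewed, and the job is handed in when it is done.

Besides the shell and the picture viewer there is one more tool, called after "Emit:" as name(argument=value, ...), one argument or row to a line, values as JSON. move_arm: Moves the arm, as the interface text tells. Its arguments: {"type":"object","properties":{"steps":{"type":"array","items":{"type":"array","items":{"type":"number"}}},"newtons":{"type":"number"}},"required":["steps"]}

```bash
mkdir -p pics
python3 - <<'E'
from workcell import bot
import cv2,pickle
s=bot.read_state();print(s)
for n in("side","top"):
    c=bot.read_camera(n);pickle.dump(c,open(n+"0.pkl","wb"))
    cv2.imwrite(f"pics/{n}0.png",c["pixels"][:,:,::-1])
    print(n,{k:v for k,v in c.items() if k not in("pixels","depth")})
E
```

```text
{'time': 0.0, 'q': array([ 1.12309880e+00,  2.64758825e-01,  1.60538258e+00, -3.43444646e-05,
        1.27368785e+00, -3.69088992e-02]), 'joint_vel': array([-5.18046611e-05,  1.62604847e-03,  4.66979728e-04,  8.32933761e-04,
        1.03007609e-03,  1.72983222e-03]), 'joint_torque': array([ 8.88460727e-04, -5.15085912e+01, -3.67328775e+01,  7.72452881e-05,
        1.25151750e-02, -2.75665315e-05]), 'tool_pos': array([0.26925015, 0.61817647, 0.22995356]), 'tcp_rot': array([-0.64061903, -3.07506562,  0.00342245]), 'wrist_force': array([0.41835538, 0.55820604, 0.03730705]), 'torque': array([-0.04334001,  0.0280097 ,  0.03306603]), 'width': 1.001226309809577}
side {'fovy': 54.977434623434306, 'cx': 314.26951642530076, 'cy': 239.9608230109492, 'k1': 0.02305652676518001, 'xyz': array([0.49465451, 0.95130356, 0.62111013]), 'attitude': array([ 0.02432084, -1.55916208, -2.64627496])}
top {'fovy': 56.74522714835906, 'cx': 314.6659201093632, 'cy': 239.76390919180088, 'k1': -0.017894151645457334, 'xyz': array([ 0.39393019, -0.02641044,  0.98687662]), 'attitude': array([ 0.15219583, -0.10000586, -1.57561831])}
```

View pics/side0.png

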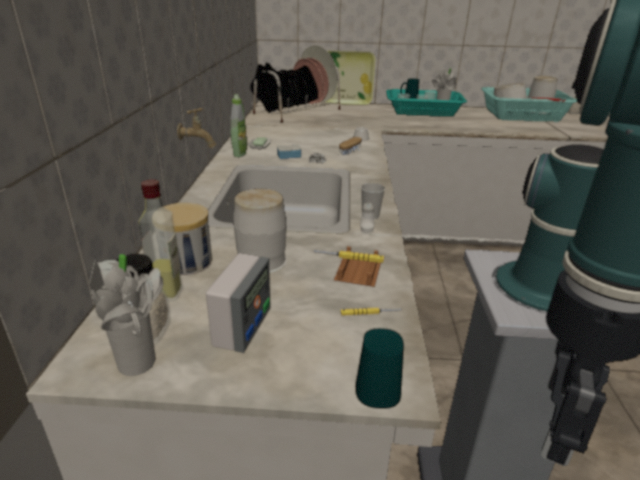

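View pics/top0.png

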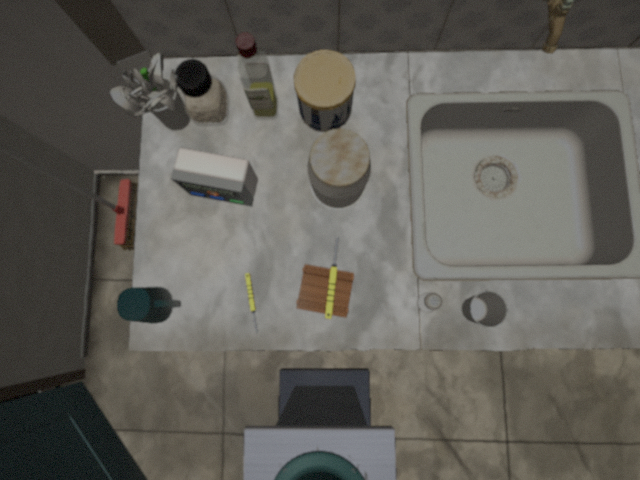

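```bash
cat > h.py <<'E'
import numpy as np,cv2,pickle
from scipy.spatial.transform import Rotation as R
def K(c):
    f=240/np.tan(np.radians(c["fovy"])/2)
    return np.array([[f,0,c["cx"]],[0,f,c["cy"]],[0,0,1.]]),np.array([c["k1"],0,0,0.])
def rays(c,uv):
    k,d=K(c);n=cv2.undistortPoints(np.asarray(uv,float).reshape(-1,1,2),k,d).reshape(-1,2)
    v=np.c_[n[:,0],-n[:,1],-np.ones(len(n))]
    return R.from_rotvec(c["attitude"]).apply(v)
def atz(c,uv,z):
    r=rays(c,uv);return c["xyz"]+r*((z-c["xyz"][2])/r[:,2])[:,None]
def cloud(c):
    v,u=np.mgrid[:480,:640];uv=np.c_[u.ravel(),v.ravel()]
    return (c["xyz"]+rays(c,uv)*c["depth"].reshape(-1,1)).reshape(480,640,3)
def proj(c,P):
    k,d=K(c);q=R.from_rotvec(c["attitude"]).inv().apply(np.atleast_2d(P)-c["xyz"])*[1,-1,-1]
    return cv2.projectPoints(q.reshape(-1,1,3),np.zeros(3),np.zeros(3),k,d)[0].reshape(-1,2)
def crop(c,x0,y0,x1,y1,s,fn):
    im=cv2.resize(c["pixels"][y0:y1,x0:x1,::-1],None,fx=s,fy=s,interpolation=cv2.INTER_CUBIC);cv2.imwrite(fn,im)
E
python3 - <<'E'
from h import *
t=pickle.load(open("top0.pkl","rb"));s=pickle.load(open("side0.pkl","rb"))
crop(t,230,230,370,330,5,"pics/tpick.png");crop(t,160,130,270,215,6,"pics/ttimer.png")
crop(s,190,235,410,365,3.5,"pics/spick.png")
for n,c in(("t",t),("s",s)):
    P=cloud(c);h=cv2.cvtColor(c["pixels"],cv2.COLOR_RGB2HSV)
    print(n,"valid",(c["depth"]>0).mean())
    m=((h[...,0]>22)&(h[...,0]<34)&(h[...,1]>130)&(h[...,2]>100)).astype(np.uint8)
    k,l,st,ce=cv2.connectedComponentsWithStats(cv2.dilate(m,np.ones((9,9))))
    for i in range(1,k):
        mm=(l==i)&(m>0)&(c["depth"]>0)
        if mm.sum()<20: continue
        p=P[mm];q=p-np.median(p,0);print(ce[i],mm.sum(),"med",np.median(p,0).round(4),p.min(0).round(3),p.max(0).round(3))
    mm=(P[...,2]>.12)&(P[...,2]<.15)&(P[...,0]>.5)&(P[...,0]<.75)&(P[...,1]>.05)&(P[...,1]<.4)
    ys,xs=np.where(mm);
    if len(ys):print("timer top px",xs.min(),xs.max(),ys.min(),ys.max(),cv2.minAreaRect(P[mm][:,:2].astype(np.float32)))
print(P[300:301,350:352])
E
```

```text
t valid 0.9957975260416667
[330.68646081 291.52375297] 147 med [ 0.4408 -0.0312  0.0448] [ 0.389 -0.041  0.004] [ 0.481 -0.016  0.051]
timer top px 170 248 147 192 ((0.6803346872329712, 0.21464048326015472), (0.15068985521793365, 0.07391847670078278), 77.77533721923828)
s valid 0.9961393229166666
[365.9771167   83.41189931] 123 med [ 0.3763 -1.8461  0.1209] [ 0.346 -1.867  0.07 ] [ 0.406 -1.818  0.171]
[360.93163539 256.19436997] 246 med [ 0.4338 -0.0231  0.042 ] [ 0.383 -0.035  0.032] [ 0.488 -0.011  0.048]
[359.36564626 311.22619048] 171 med [0.4376 0.1534 0.0097] [0.399 0.143 0.004] [0.478 0.164 0.013]
timer top px 206 269 253 303 ((0.6785146594047546, 0.21691548824310303), (0.1523703783750534, 0.07102928310632706), 78.55010223388672)
[[[4.58406021e-01 1.03427855e-01 2.30567706e-04]
  [4.56268652e-01 1.05673208e-01 2.03765621e-03]]]
```

View pics/tpick.png

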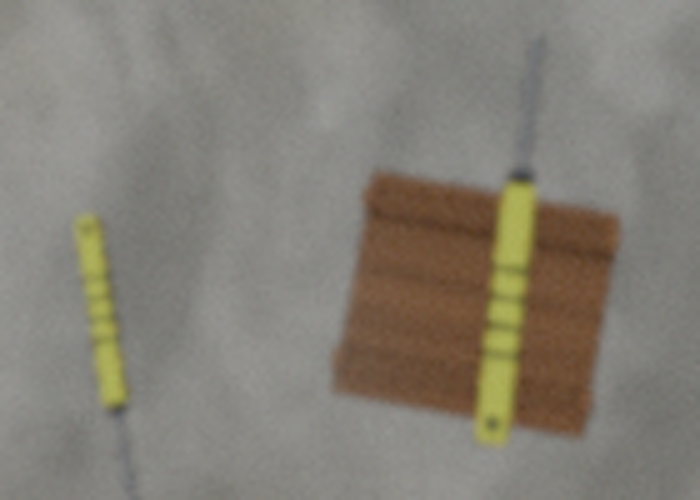

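View pics/spick.png

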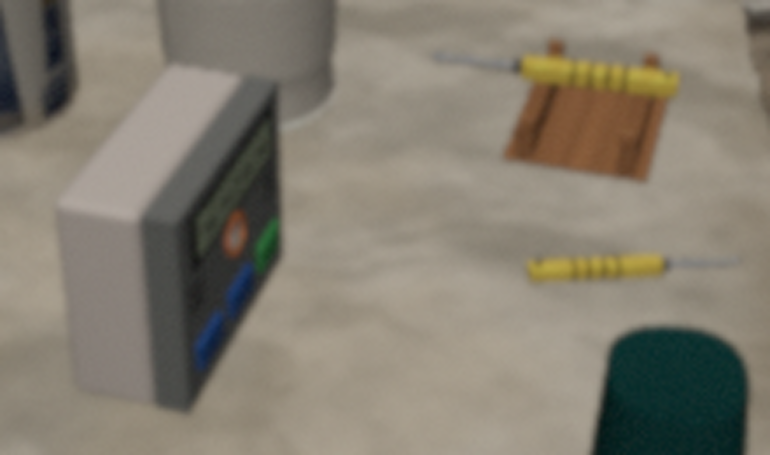

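View pics/ttimer.png

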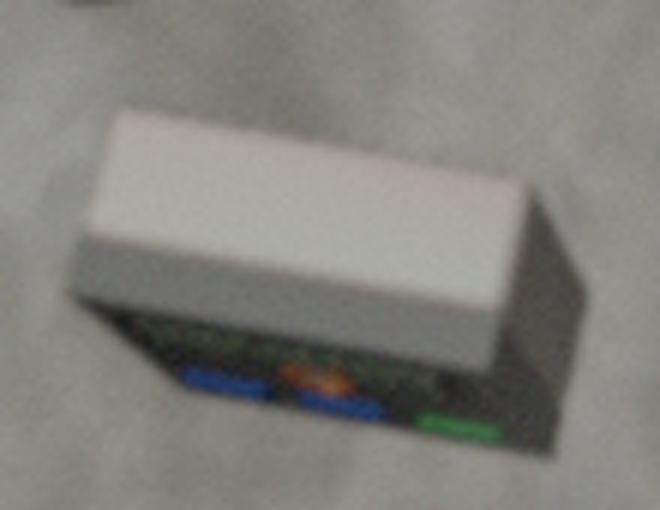

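Run:
```python
from h import *
t=pickle.load(open("top0.pkl","rb"));s=pickle.load(open("side0.pkl","rb"))
for n,c in(("t",t),("s",s)):
    P=cloud(c);h=cv2.cvtColor(c["pixels"],cv2.COLOR_RGB2HSV)
    # pick handle by HSV + height
    m=((h[...,0]>20)&(h[...,0]<36)&(h[...,1]>90)&(P[...,0]>.37)&(P[...,0]<.52)&(abs(P[...,1])<.08)&(P[...,2]>.02))
    ys,xs=np.where(m);uv=np.c_[xs,ys].astype(np.float32)
    W=atz(c,uv,.044 if n=="t" else .041)[:,:2]
    r=cv2.minAreaRect(W.astype(np.float32));print(n,"handle",r,len(W))
    l=cv2.fitLine(W.astype(np.float32),cv2.DIST_L2,0,.01,.01).ravel();print("line ang deg",np.degrees(np.arctan2(l[1],l[0])),W.mean(0))
    # table z and yellow top z
    print("ztab",np.median(P[m][:,2]), np.median(P[(abs(P[...,2])<.02)&(P[...,0]>.45)&(P[...,0]<.6)&(P[...,1]>0)&(P[...,1]<.2)][:,2]))
    # ring orange
    m=((h[...,0]>3)&(h[...,0]<17)&(h[...,1]>100)&(P[...,0]>.6)&(P[...,0]<.72)&(P[...,1]>.1)&(P[...,1]<.3)&(P[...,2]>.04)&(P[...,2]<.1))
    ys,xs=np.where(m);print("ring",len(xs),xs.min(),xs.max(),ys.min(),ys.max(),xs.mean(),ys.mean(),"P",np.median(P[m],0),"atz.07",atz(c,[[xs.mean(),ys.mean()],[(xs.min()+xs.max())/2,(ys.min()+ys.max())/2]],.07))
    # front plane
    m=(P[...,2]>.015)&(P[...,2]<.12)&(P[...,0]>.6)&(P[...,0]<.68)&(P[...,1]>.13)&(P[...,1]<.30)
    p=P[m]
    rng=np.random.default_rng(0);best=None
    for _ in range(500):
        a=p[rng.choice(len(p),2,False)][:,:2];d=a[1]-a[0]
        nn=np.array([d[1],-d[0]]);nn=nn/(np.linalg.norm(nn)+1e-9)
        if abs(nn[0])<.8: continue
        k=abs((p[:,:2]-a[0])@nn)<.003
        if best is None or k.sum()>best.sum():best=k
    q=p[best];l=cv2.fitLine(q[:,:2].astype(np.float32),cv2.DIST_L2,0,.01,.01).ravel()
    print("front",best.sum(),len(p),"dir",np.degrees(np.arctan2(l[1],l[0])),"x at y=.2",l[2]+(.2-l[3])*l[0]/l[1])
# timer triangulate: top back edge etc
    print("topz",np.median(P[(P[...,2]>.11)&(P[...,2]<.15)&(P[...,0]>.65)&(P[...,0]<.7)&(P[...,1]>.17)&(P[...,1]<.26)][:,2]))
```

```text
t handle ((0.42824918031692505, 0.2087203413248062), (0.42750513553619385, 0.8759762644767761), 51.95209503173828) 369
line ang deg -64.141655 [ 0.43509749 -0.02173126]
ztab 0.04546521186279728 0.0007587773092374572
ring 34 207 218 191 195 212.55882352941177 192.85294117647058 P [0.64783439 0.22405866 0.06576801] atz.07 [[0.64699923 0.22240941 0.07      ]
 [0.64667555 0.22252664 0.07      ]]
front 684 940 dir 78.37189 x at y=.2 0.6419711
topz 0.1311632961447785
s handle ((0.435027152299881, -0.024335796013474464), (0.035714730620384216, 0.11074601113796234), 82.76517486572266) 320
line ang deg -7.194742 [ 0.43419827 -0.02437424]
ztab 0.04240097152350547 0.00013303783414325698
ring 63 254 260 295 308 256.9047619047619 301.0952380952381 P [0.64561845 0.22389918 0.07237504] atz.07 [[0.64637592 0.22038193 0.07      ]
 [0.6459549  0.2216757  0.07      ]]
front 1278 1719 dir 78.371864 x at y=.2 0.6402688
topz 0.13050521255128616
```

Run:
```python
from h import *
t=pickle.load(open("top0.pkl","rb"));s=pickle.load(open("side0.pkl","rb"))
c=t;P=cloud(c);h=cv2.cvtColor(c["pixels"],cv2.COLOR_RGB2HSV)
m=((h[...,0]>20)&(h[...,0]<36)&(h[...,1]>90)).astype(np.uint8);m[:,:310]=0;m[:,350:]=0;m[:255]=0;m[325:]=0
ys,xs=np.where(m>0);W=atz(c,np.c_[xs,ys],.044)[:,:2].astype(np.float32)
print(cv2.minAreaRect(W),len(W),cv2.fitLine(W,cv2.DIST_HUBER,0,.01,.01).ravel(),W.mean(0))
tip=[[230+538/5,230+40/5]];print("tip top",atz(t,tip,.037));print("tip side",atz(s,[[190+434/3.5,235+57/3.5]],.037))
# rest brown corners top: crop px
cr=np.array([[375,173],[618,215],[583,435],[335,392]])/5+[230,230]
w=atz(t,cr,.038)[:,:2];print("rest corners",w.round(4),w.mean(0));
for a,b in((0,1),(3,2),(3,0),(2,1)):
    d=w[b]-w[a];print(np.degrees(np.arctan2(d[1],d[0])),np.linalg.norm(d))
for nm,px in(("tumbler",(490,308)),("shaker",(432,300)),("mug",(140,303)),("pot",(338,160))):
    print(nm,P[px[1],px[0]])
```

```text
((0.4355182647705078, -0.02868657186627388), (0.017126120626926422, 0.10983775556087494), 82.8045654296875) 404 [ 0.99222463 -0.12445987  0.43532425 -0.02850544] [ 0.43532422 -0.02850545]
tip top [[ 0.55110274 -0.04494699  0.037     ]]
tip side [[ 0.55052263 -0.04153566  0.037     ]]
rest corners [[ 0.4939  0.0258]
 [ 0.4749 -0.0779]
 [ 0.3825 -0.0615]
 [ 0.401   0.043 ]] [ 0.43805898 -0.01766109]
-100.36907930170808 0.10544885123016474
-100.06428930622037 0.10605615228581722
-10.48227263584301 0.09444871027709703
-10.113246544339734 0.09388528939615469
tumbler [ 0.39899911 -0.36604032  0.02436127]
shaker [ 0.41528801 -0.22952799  0.09021529]
mug [0.4125378  0.34819702 0.11510472]
pot [ 0.67890125 -0.04518141  0.17484961]
```

```bash
cat >> h.py <<'E'
def shift(st,tgt,yaw):
    "tool shift mm and turn deg; yaw = wanted heading of the pick (tool -x or +x, nearest)"
    M=R.from_rotvec(st["tcp_rot"]).as_matrix()
    d=M.T@(np.asarray(tgt)-st["tool_pos"])*1000
    hx=np.degrees(np.arctan2(M[1,0],M[0,0]))
    a=(yaw-hx+90)%180-90
    print("shift",d.round(1),"turn",round(-a,2),"heading x",round(hx,2),"tilt z",M[:,2].round(4))
E
python3 - <<'E'
from h import *
from workcell import bot
st=bot.read_state()
shift(st,[.4353,-.0278,.15],-7.2);shift(st,[.4353,-.0278,.018],-7.2)
E
```

```text
shift [-410.2 -525.8   81.1] turn -16.34 heading x 156.46 tilt z [-9.0e-04 -1.8e-03 -1.0e+00]
shift [-410.2 -525.5  213.1] turn -16.34 heading x 156.46 tilt z [-9.0e-04 -1.8e-03 -1.0e+00]
```

What could be taken for the pick: (a) a yellow handle at top (331,291) / side (361,256). It lies on the wooden rest with its tip away from the robot, measures about 110 mm and sits at z≈0.044. (b) A smaller yellow tool at top (251,293) / side (359,311), lying flat on the worktop with its tip toward the robot. I choose (a), and the crops confirm it. The hole's orange ring is at side (257,301) / top (212,193), and the pale pot at top (338,160) is beside the timer.

Emit:
move_arm(
  steps=[
    [-40,-50,20,-2,100],
    [-80,-100,30,-6,100],
    [-120,-150,40,-10,100],
    [-160,-200,40,-14,100],
    [-200,-250,40,-16.3,100],
    [-240,-300,40,-16.3,100],
    [-280,-350,40,-16.3,100],
    [-310,-400,40,-16.3,100],
    [-350,-450,50,-16.3,100],
    [-390,-490,60,-16.3,100],
    [-410,-526,81,-16.3,100],
    [-410,-526,81,-16.3,100],
    [-410,-526,81,-16.3,100],
    [-410,-526,81,-16.3,100],
    [-410,-526,81,-16.3,100],
    [-410,-526,81,-16.3,100],
  ],
  newtons=60,
)

```text
time: 1.7
tool_pos: [0.4349, -0.0272, 0.1499]
tcp_rot: [-0.201, -3.134, -0.001]
wrist_force: [0.1, 0.8, 0.0]
width: 1.002
```

Run:
```python
from h import *
from workcell import bot
st=bot.read_state()
shift(st,[.4353,-.0278,.018],-7.2);print(st["q"].round(2))
c=bot.read_camera("side");crop(c,270,150,430,330,3.3,"pics/s1.png")
```

```text
shift [ -0.7  -0.6 131.9] turn -0.15 heading x 172.65 tilt z [-1.3e-03  7.0e-04 -1.0e+00]
[-0.12 -0.13  2.18  0.    1.09 -1.56]
```

View pics/s1.png

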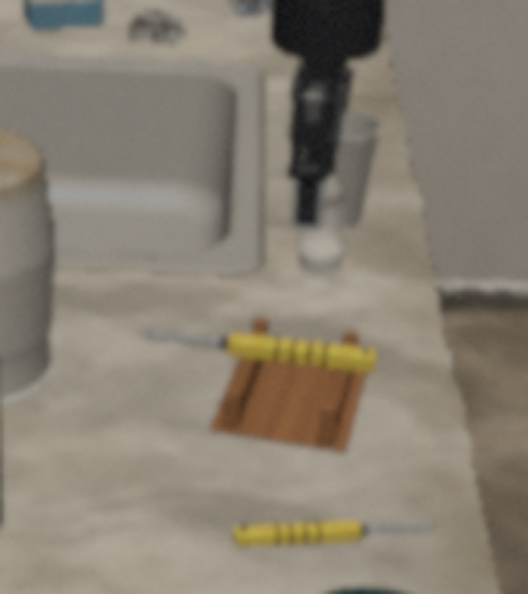

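The gripper hangs above the handle bands (crop 310,220), and the pick on its rest at (300,352) is undisturbed. I'll go down.

Emit:
move_arm(
  steps=[
    [-1,-1,30,0,100],
    [-1,-1,60,0,100],
    [-1,-1,90,0,100],
    [-1,-1,110,0,100],
    [-1,-1,125,0,100],
    [-1,-1,132,0,100],
    [-1,-1,132,0,100],
    [-1,-1,132,0,100],
  ],
)

```text
time: 2.55
tool_pos: [0.4369, -0.0277, 0.019]
tcp_rot: [0.196, 3.134, 0.0]
wrist_force: [-0.2, 0.6, 0.4]
width: 1.0
```

Run:
```python
from h import *
from workcell import bot
st=bot.read_state()
shift(st,[.4353,-.0278,.018],-7.2);print(st["tool_pos"],st["wrist_force"])
c=bot.read_camera("side");crop(c,290,180,430,300,5,"pics/s2.png")
```

```text
shift [ 1.6 -0.3  1. ] turn 0.03 heading x 172.83 tilt z [ 1.1e-03 -1.0e-04 -1.0e+00]
[ 0.43689473 -0.02765614  0.01899683] [-0.1876975   0.55185815  0.41461199]
```

View pics/s2.png

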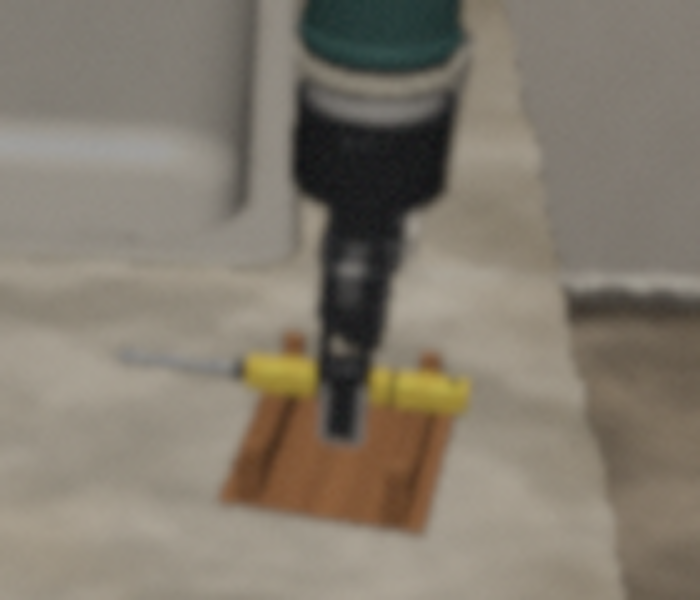

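The near finger stands between the bars at crop (343,410), roughly mid-handle. Now I'll close and lift a little.

Emit:
move_arm(
  steps=[
    [0,0,0,0,50],
    [0,0,0,0,0],
    [0,0,0,0,0],
    [0,0,0,0,0],
    [0,0,0,0,0],
    [0,0,0,0,0],
    [0,0,0,0,0],
    [0,0,0,0,0],
    [0,0,0,0,0],
  ],
)

```text
time: 3.5
tool_pos: [0.4365, -0.0284, 0.0185]
tcp_rot: [0.198, 3.135, -0.0]
wrist_force: [-0.6, -0.0, 3.2]
width: 0.151
```

Emit:
move_arm(
  steps=[
    [0,0,-15,0,0],
    [0,0,-33,0,0],
    [0,0,-50,0,0],
    [0,0,-65,0,0],
    [0,0,-75,0,0],
    [0,0,-75,0,0],
    [0,0,-75,0,0],
  ],
)

```text
time: 4.2
tool_pos: [0.4359, -0.0282, 0.0928]
tcp_rot: [-0.198, -3.135, -0.0]
wrist_force: [-0.1, 0.1, -0.8]
width: 0.155
```

Run:
```python
from h import *
from workcell import bot
st=bot.read_state();print(st["time"],st["tool_pos"],st["wrist_force"],st["width"])
shift(st,[.4353,-.0278,.018],-7.2)
c=bot.read_camera("side");pickle.dump(c,open("side3.pkl","wb"));crop(c,290,150,430,270,5,"pics/s3.png")
d=bot.read_camera("top");pickle.dump(d,open("top3.pkl","wb"));crop(d,280,210,390,330,5,"pics/t3.png")
```

```text
4.2 [ 0.4358959  -0.02818383  0.09279789] [-0.14742614  0.1427085  -0.80990033] 0.15546983024408578
shift [ 0.6  0.3 74.8] turn -0.03 heading x 172.77 tilt z [-5.e-04  1.e-04 -1.e+00]
```

View pics/s3.png

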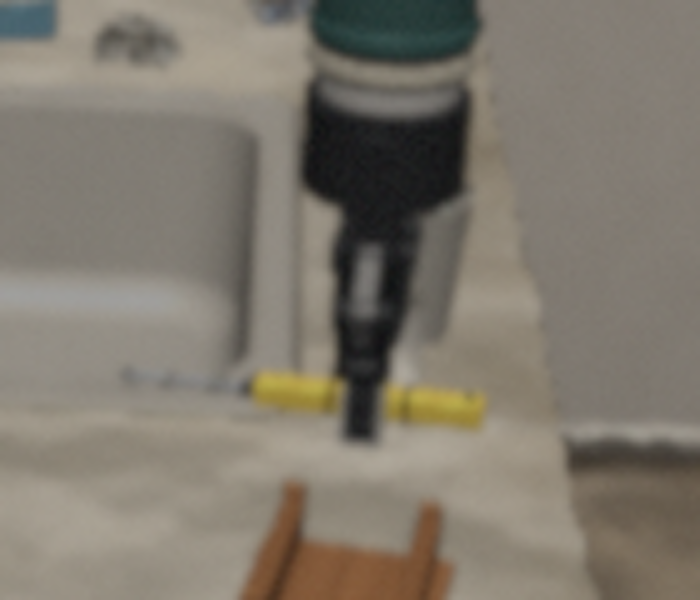

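View pics/t3.png

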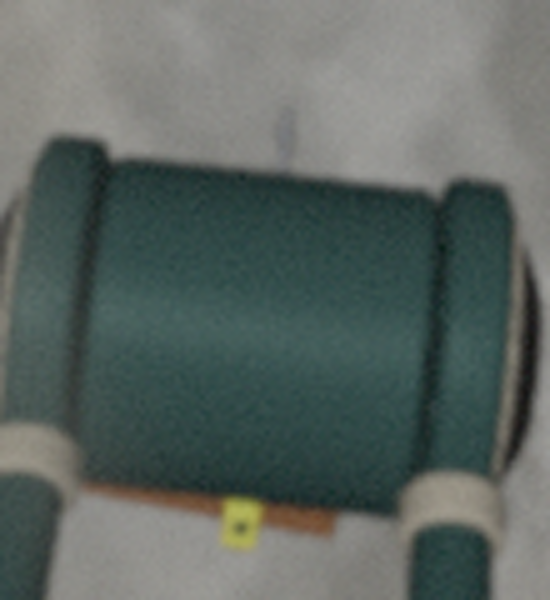

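Run:
```python
from h import *
s=pickle.load(open("side3.pkl","rb"));t=pickle.load(open("top3.pkl","rb"))
ts=np.array([[122/5+290,372/5+150]]);tt=np.array([[290/5+280,105/5+210]])
for z in(.105,.111,.117):
    print(z,atz(s,ts,z)[0],atz(t,tt,z)[0])
# triangulate
a=rays(s,ts)[0];b=rays(t,tt)[0];k=np.linalg.lstsq(np.c_[a,-b],t["xyz"]-s["xyz"],rcond=None)[0]
print("tri",s["xyz"]+k[0]*a,t["xyz"]+k[1]*b)
g=np.array([.4359,-.0282]);u=np.array([np.cos(np.radians(-7.2)),np.sin(np.radians(-7.2))])
print("pred tip",g+.12*u, proj(s,[[*(g+.12*u),.111]]),proj(t,[[*(g+.12*u),.111]]),ts,tt)
print("pred collar/tail side",(proj(s,[[*(g+.055*u),.111],[*(g-.055*u),.111]])-[290,150])*5)
print("before: hole reproj s,t",proj(s,[[.646,.2215,.07]]),proj(t,[[.646,.2215,.07]]))
```

```text
0.105 [ 0.55201208 -0.05602558  0.105     ] [ 0.554133   -0.04462799  0.105     ]
0.111 [ 0.55134527 -0.04431495  0.111     ] [ 0.55304303 -0.04450405  0.111     ]
0.117 [ 0.55067847 -0.03260431  0.117     ] [ 0.55195306 -0.0443801   0.117     ]
tri [ 0.55135233 -0.04443898  0.11093645] [ 0.55299998 -0.04449915  0.11123701]
pred tip [ 0.55495376 -0.04323999] [[312.88579783 224.52563911]] [[337.3540429 230.0681298]] [[314.4 224.4]] [[338. 231.]]
pred collar/tail side [[247.04735929 387.10736241]
 [477.34075533 412.22263823]]
before: hole reproj s,t [[256.99311448 301.44532535]] [[212.96353944 193.29778275]]
```

Run:
```python
from h import *
t=pickle.load(open("top0.pkl","rb"));s=pickle.load(open("side0.pkl","rb"))
for c in(t,s):
    P=cloud(c)
    m=(P[...,0]>.33)&(P[...,0]<.5)&(P[...,1]>.2)&(P[...,1]<.45)&(P[...,2]>.02)&(P[...,2]<.13)
    p=P[m];print(len(p),np.percentile(p,[1,50,99],axis=0).round(3))
    q=p[(p[:,2]<.10)];print(np.percentile(q,[1,99],axis=0).round(3))
from workcell import bot
st=bot.read_state()
h=np.array([.646,.2215]);y=np.radians(-11.6);u=np.array([np.cos(y),np.sin(y)])
g=h-(.118+.025)*u+[0,.001]
shift(st,[*g,.13],-11.6);shift(st,[*g,.0517],-11.6);print(g)
```

```text
1750 [[0.376 0.293 0.024]
 [0.411 0.343 0.111]
 [0.446 0.393 0.117]]
[[0.374 0.292 0.021]
 [0.448 0.362 0.1  ]]
2957 [[0.377 0.335 0.021]
 [0.414 0.392 0.087]
 [0.448 0.403 0.114]]
[[0.376 0.363 0.021]
 [0.448 0.404 0.099]]
shift [-34.7 286.1 -37.8] turn 4.36 heading x 172.76 tilt z [-1.9e-03  2.0e-04 -1.0e+00]
shift [-34.9 286.1  40.4] turn 4.36 heading x 172.76 tilt z [-1.9e-03  2.0e-04 -1.0e+00]
[0.50592074 0.25125414]
```

Emit:
move_arm(
  steps=[
    [0,0,-20,0,0],
    [-3,20,-38,0,0],
    [-6,50,-38,0,0],
    [-10,85,-38,1,0],
    [-15,120,-38,2,0],
    [-20,160,-38,3,0],
    [-25,195,-38,4,0],
    [-30,230,-38,4.4,0],
    [-33,260,-38,4.4,0],
    [-35,280,-38,4.4,0],
    [-35,286,-38,4.4,0],
    [-35,286,-20,4.4,0],
    [-35,286,0,4.4,0],
    [-35,286,20,4.4,0],
    [-35,286,35,4.4,0],
    [-35,286,40,4.4,0],
    [-35,286,40,4.4,0],
    [-35,286,40,4.4,0],
    [-35,286,40,4.4,0],
  ],
)

```text
time: 6.2
tool_pos: [0.508, 0.2514, 0.0545]
tcp_rot: [0.319, 3.123, 0.002]
wrist_force: [-0.7, 0.2, -1.9]
width: 0.152
```

Run:
```python
from h import *
from workcell import bot
st=bot.read_state();print(st["time"],st["tool_pos"],st["wrist_force"],st["width"])
h=np.array([.646,.2215]);y=np.radians(-11.6);u=np.array([np.cos(y),np.sin(y)])
shift(st,[*(h-(.118+.025)*u+[0,.001]),.0517],-11.6)
c=bot.read_camera("side");pickle.dump(c,open("side4.pkl","wb"));crop(c,200,230,360,350,5,"pics/s4.png")
d=bot.read_camera("top");pickle.dump(d,open("top4.pkl","wb"));crop(d,160,140,290,260,5,"pics/t4.png")
print((proj(c,[[*h,.07]])-[200,230])*5,(proj(d,[[*h,.07]])-[160,140])*5)
```

```text
6.2 [0.50802759 0.25135992 0.05450443] [-0.67899151  0.21479735 -1.89502554] 0.151670086296856
shift [ 2.  -0.5  2.8] turn -0.05 heading x 168.35 tilt z [ 2.e-03  9.e-04 -1.e+00]
[[284.96557238 357.22662676]] [[264.81769722 266.48891373]]
```

View pics/s4.png

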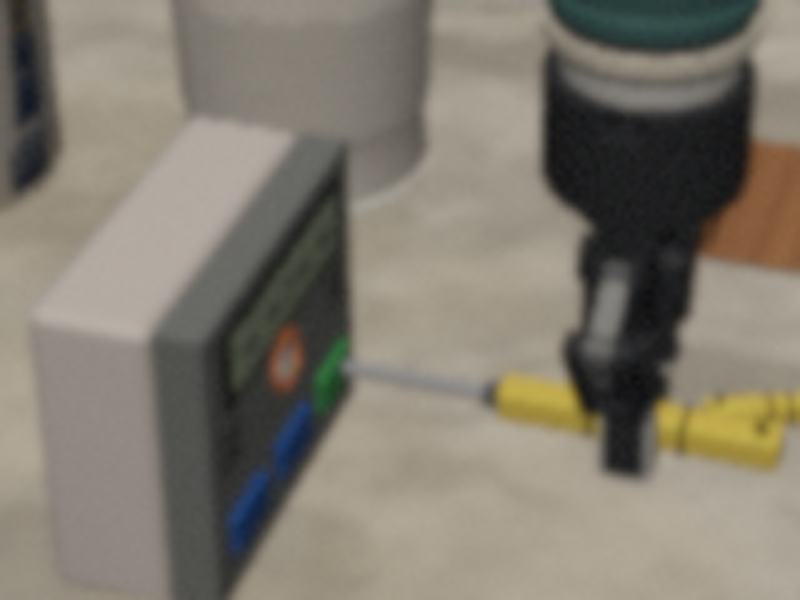

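View pics/t4.png

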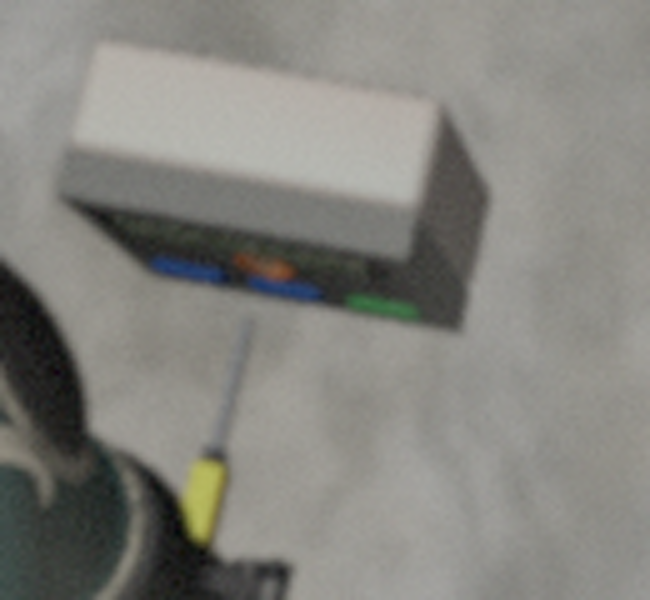

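The pick's shaft points at the hole in both views. In the top crop the line through (213,455) and (251,322) meets the ring at (265,267). In the side crop it reaches (285,356), with the ring at (286,358).

Run:
```python
from h import *
from workcell import bot
s=pickle.load(open("side4.pkl","rb"));t=pickle.load(open("top4.pkl","rb"))
ts=np.array([[345/5+200,367/5+230]]);tt=np.array([[251/5+160,322/5+140]])
a=rays(s,ts)[0];b=rays(t,tt)[0];k=np.linalg.lstsq(np.c_[a,-b],t["xyz"]-s["xyz"],rcond=None)[0]
T=(s["xyz"]+k[0]*a+t["xyz"]+k[1]*b)/2;print("tip",s["xyz"]+k[0]*a,t["xyz"]+k[1]*b)
def tri(ps,pt):
    a=rays(s,[ps])[0];b=rays(t,[pt])[0];k=np.linalg.lstsq(np.c_[a,-b],t["xyz"]-s["xyz"],rcond=None)[0];return s["xyz"]+k[0]*a,t["xyz"]+k[1]*b
H=tri((286/5+200,358/5+230),(265/5+160,267/5+140));print("hole",H)
h=np.array([.646,.2215,.07]);y=np.radians(-11.6);u=np.array([np.cos(y),np.sin(y),0]);v=np.array([-np.sin(y),np.cos(y),0])
for hh in (h,sum(H)/2): print("to hole along, lateral,up mm",1000*np.array([(hh-T)@u,(hh-T)@v,hh[2]-T[2]]))
st=bot.read_state();print(st["tool_pos"],st["wrist_force"],st["time"]);print("tip rel tcp",(T-st["tool_pos"])@u,(T-st["tool_pos"])@v)
```

```text
tip [0.62131898 0.22648913 0.07073009] [0.62142317 0.22648794 0.07075564]
hole (array([0.64560292, 0.22149143, 0.0696449 ]), array([0.64585123, 0.22149128, 0.06971306]))
to hole along, lateral,up mm [25.12896951  0.06568922 -0.74286353]
to hole along, lateral,up mm [ 2.48633574e+01  2.34468914e-03 -1.06388682e+00]
[0.5078249  0.2513725  0.05438708] [-0.18134559 -0.34093908 -0.82566403] 6.3
tip rel tcp 0.11623063313474422 -0.0015440851478472385
```

Emit:
move_arm(
  steps=[
    [-5,0,1,0,0],
    [-10,0,1,0,0],
    [-15,0,1,0,0],
    [-20,0,1,0,0],
    [-24,0,1,0,0],
    [-28,0,1,0,0],
    [-31,0,1,0,0],
    [-31,0,1,0,0],
    [-31,0,1,0,0],
  ],
)

```text
time: 7.2
tool_pos: [0.5373, 0.2448, 0.0522]
tcp_rot: [-0.319, -3.125, 0.0]
wrist_force: [-0.3, 0.8, -0.4]
width: 0.155
```

Run:
```python
from h import *
from workcell import bot
st=bot.read_state();print(st["time"],st["tool_pos"],st["wrist_force"],st["width"])
c=bot.read_camera("side");crop(c,220,260,320,340,7,"pics/s5.png")
```

```text
7.2 [0.53726843 0.24476661 0.05218532] [-0.26532974  0.83605906 -0.40048377] 0.1553017307621737
```

View pics/s5.png

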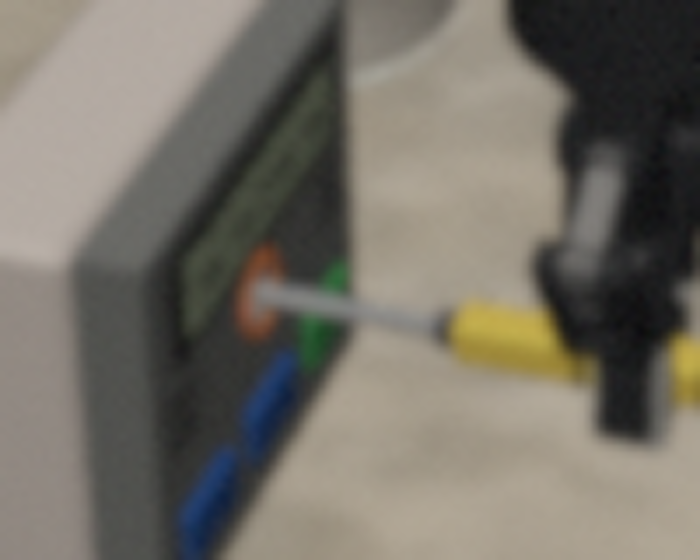

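The tip is in the middle of the ring (crop 260,295), no contact force yet. Now I'll push in small steps.

Emit:
move_arm(
  steps=[
    [-1,0,0,0,0],
    [-2,0,0,0,0],
    [-3,0,0,0,0],
    [-4,0,0,0,0],
    [-4,0,0,0,0],
    [-4,0,0,0,0],
  ],
)

```text
time: 7.85
tool_pos: [0.5408, 0.244, 0.0521]
tcp_rot: [-0.318, -3.125, 0.0]
wrist_force: [-2.8, 0.7, 0.1]
width: 0.15
```

Emit:
move_arm(
  steps=[
    [-1,0,0,0,0],
    [-2,0,0,0,0],
    [-3,0,0,0,0],
    [-3,0,0,0,0],
    [-3,0,0,0,0],
  ],
)

```text
time: 8.35
tool_pos: [0.5439, 0.2434, 0.0521]
tcp_rot: [-0.319, -3.125, 0.0]
wrist_force: [-3.6, 0.5, -0.1]
width: 0.151
```

Emit:
move_arm(
  steps=[
    [-1,0,0,0,0],
    [-2,0,0,0,0],
    [-2,0,0,0,0],
    [-2,0,0,0,0],
  ],
)

```text
time: 8.75
tool_pos: [0.5457, 0.243, 0.052]
tcp_rot: [-0.318, -3.124, 0.0]
wrist_force: [-5.6, 1.4, -0.6]
width: 0.154
```

Emit:
move_arm(
  steps=[
    [-1,0,0,0,0],
    [-1,0,0,0,0],
    [-1,0,0,0,0],
  ],
)

```text
time: 9.05
tool_pos: [0.5458, 0.2428, 0.0518]
tcp_rot: [-0.318, -3.123, 0.001]
wrist_force: [-7.7, 1.9, 0.6]
width: 0.15
```

The force is above the 5 N spring and the TCP no longer advances, so the button is at its stop. I'll add 1 mm of margin and hold.

Emit:
move_arm(
  steps=[
    [-1,0,0,0,0],
    [-1,0,0,0,0],
    [-1,0,0,0,0],
    [-1,0,0,0,0],
    [-1,0,0,0,0],
    [-1,0,0,0,0],
    [-1,0,0,0,0],
    [-1,0,0,0,0],
    [-1,0,0,0,0],
    [-1,0,0,0,0],
    [-1,0,0,0,0],
    [-1,0,0,0,0],
  ],
)

```text
time: 10.25
tool_pos: [0.5458, 0.2427, 0.0516]
tcp_rot: [-0.318, -3.121, 0.001]
wrist_force: [-9.3, 2.9, -0.0]
width: 0.147
```

Emit:
move_arm(
  steps=[
    [0,0,0,0,0],
    [0,0,0,0,0],
    [0,0,0,0,0],
    [0,0,0,0,0],
    [0,0,0,0,0],
    [0,0,0,0,0],
    [0,0,0,0,0],
    [0,0,0,0,0],
    [0,0,0,0,0],
    [0,0,0,0,0],
    [0,0,0,0,0],
    [0,0,0,0,0],
    [0,0,0,0,0],
  ],
)

```text
time: 11.55
tool_pos: [0.5458, 0.2427, 0.0516]
tcp_rot: [-0.318, -3.121, 0.001]
wrist_force: [-9.1, 2.9, 1.4]
width: 0.153
```

Emit:
move_arm(
  steps=[
    [4,0,0,0,0],
    [8,0,0,0,0],
    [14,0,0,0,0],
    [20,0,0,0,0],
    [28,0,0,0,0],
    [36,0,0,0,0],
    [43,0,0,0,0],
    [43,0,0,0,0],
    [43,0,0,0,0],
  ],
)

```text
time: 12.45
tool_pos: [0.506, 0.2514, 0.0524]
tcp_rot: [0.318, 3.125, 0.0]
wrist_force: [0.4, -0.7, -0.3]
width: 0.149
```

Run:
```python
from h import *
from workcell import bot
st=bot.read_state();print(st["time"],st["tool_pos"],st["wrist_force"],st["width"])
s=bot.read_camera("side");pickle.dump(s,open("side6.pkl","wb"));crop(s,200,230,360,350,5,"pics/s6.png")
t=bot.read_camera("top");pickle.dump(t,open("top6.pkl","wb"));crop(t,160,140,290,260,5,"pics/t6.png")
```

```text
12.45 [0.50598042 0.25141238 0.05241307] [ 0.38580694 -0.7277027  -0.30136266] 0.14927702045407806
```

View pics/s6.png

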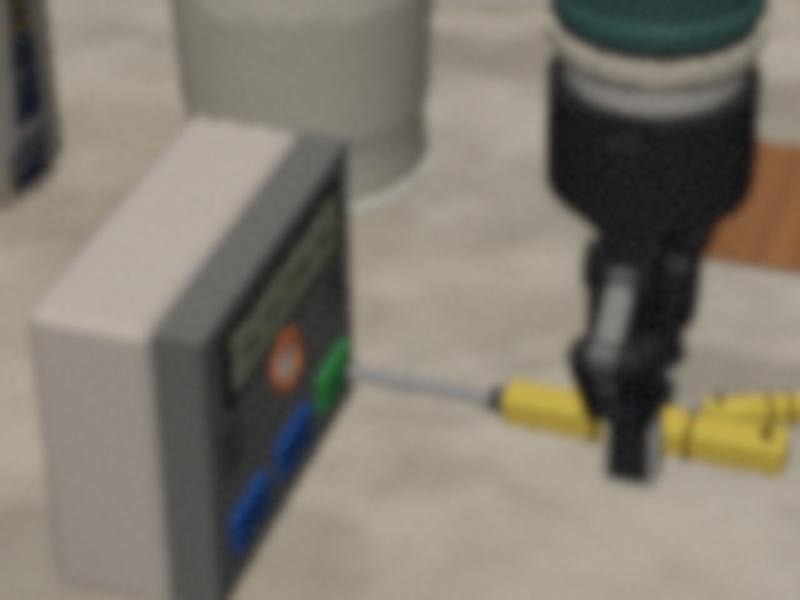

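View pics/t6.png

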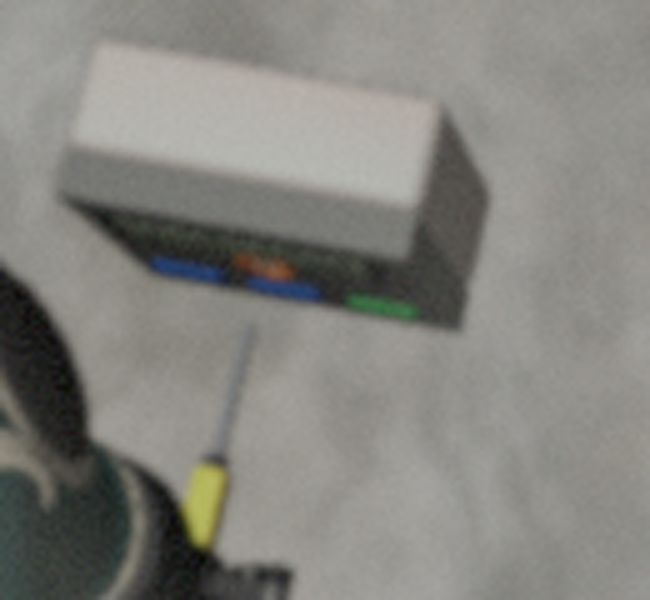

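The pick is still firm in the hand and clear of the timer, with its tip at side crop (350,370), and the ring looks as it did before. Next I go back to the rest.

Run:
```python
from h import *
from workcell import bot
st=bot.read_state()
shift(st,[.4362,-.0270,.10],-7.6)
```

```text
shift [  12.6 -286.8  -47.6] turn -4.03 heading x 168.37 tilt z [ 7.e-04  2.e-04 -1.e+00]
```

Emit:
move_arm(
  steps=[
    [0,0,-25,0,0],
    [0,0,-50,0,0],
    [0,0,-75,0,0],
    [0,-25,-78,0,0],
    [2,-60,-78,0,0],
    [4,-95,-78,-1,0],
    [6,-130,-78,-2,0],
    [8,-165,-78,-3,0],
    [10,-200,-78,-4,0],
    [12,-235,-78,-4,0],
    [13,-265,-70,-4,0],
    [13,-280,-60,-4,0],
    [13,-287,-48,-4,0],
    [13,-287,-48,-4,0],
    [13,-287,-48,-4,0],
    [13,-287,-48,-4,0],
  ],
)

```text
time: 14.15
tool_pos: [0.4361, -0.0266, 0.1006]
tcp_rot: [0.208, 3.134, 0.0]
wrist_force: [-0.2, -1.1, -0.0]
width: 0.154
```

Run:
```python
from h import *
from workcell import bot
st=bot.read_state();print(st["time"],st["tool_pos"],st["wrist_force"],st["width"])
shift(st,[.4362,-.0270,.0190],-7.6)
s=bot.read_camera("side");crop(s,290,150,430,290,4.2,"pics/s7.png")
```

```text
14.15 [ 0.43607063 -0.02658019  0.10063686] [-0.165937   -1.13048221 -0.03766727] 0.1544825687583585
shift [-0.1 -0.4 81.6] turn 0.02 heading x 172.42 tilt z [ 7.e-04  1.e-04 -1.e+00]
```

View pics/s7.png

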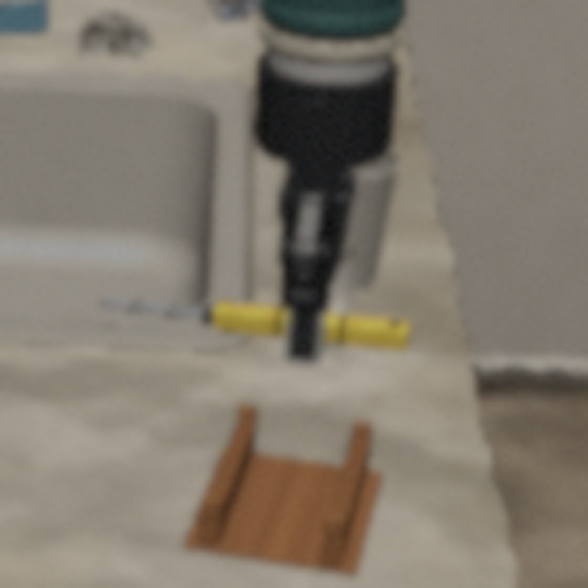

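The pick is level above the rest: handle at crop (213–410, 325), bars at (225,480) and (350,490). I'll lower it.

Emit:
move_arm(
  steps=[
    [0,0,20,0,0],
    [0,0,40,0,0],
    [0,0,58,0,0],
    [0,0,70,0,0],
    [0,0,76,0,0],
    [0,0,79,0,0],
    [0,0,80,0,0],
    [0,0,80,0,0],
    [0,0,80,0,0],
  ],
)

```text
time: 15.1
tool_pos: [0.4361, -0.0273, 0.021]
tcp_rot: [0.209, 3.133, -0.0]
wrist_force: [-0.1, 0.4, -0.7]
width: 0.146
```

Emit:
move_arm(
  steps=[
    [0,0,1,0,0],
    [0,0,2,0,0],
    [0,0,2,0,0],
  ],
)

```text
time: 15.4
tool_pos: [0.4358, -0.0273, 0.0185]
tcp_rot: [0.209, 3.134, -0.0]
wrist_force: [-0.1, -0.4, 0.3]
width: 0.15
```

Emit:
move_arm(
  steps=[
    [0,0,0,0,25],
    [0,0,0,0,40],
    [0,0,0,0,60],
    [0,0,0,0,80],
    [0,0,0,0,100],
    [0,0,0,0,100],
    [0,0,0,0,100],
    [0,0,0,0,100],
  ],
)

```text
time: 16.2
tool_pos: [0.4355, -0.0272, 0.0183]
tcp_rot: [0.209, 3.135, -0.0]
wrist_force: [0.4, -0.6, -0.5]
width: 1.0
```

Run:
```python
from h import *
from workcell import bot
st=bot.read_state();print(st["time"],st["tool_pos"],st["wrist_force"],st["width"])
s=bot.read_camera("side");crop(s,290,180,430,300,5,"pics/s8.png")
```

```text
16.2 [ 0.43545194 -0.02723048  0.01830029] [ 0.44086642 -0.60033873 -0.51019524] 1.0001334934801047
```

View pics/s8.png

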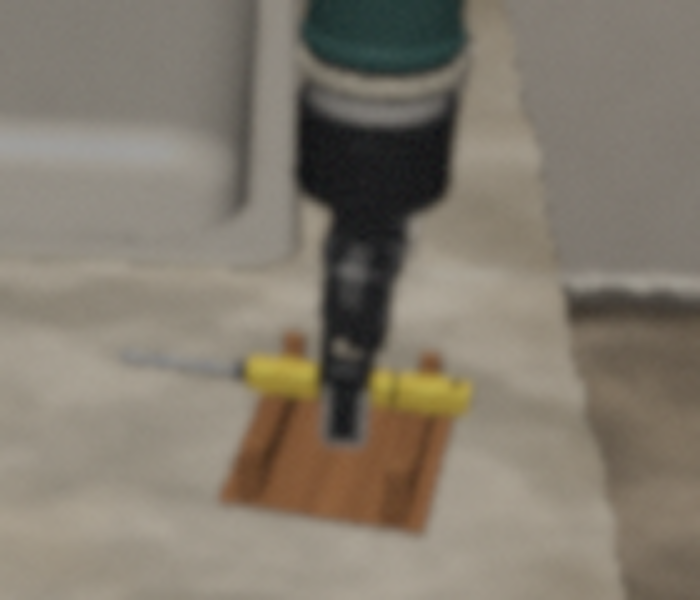

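The pick lies on both bars and the fingers are open. I'll retreat upward, then sideways to clear the view.

Emit:
move_arm(
  steps=[
    [0,0,-15,0,100],
    [0,0,-35,0,100],
    [0,0,-65,0,100],
    [0,0,-100,0,100],
    [0,0,-140,0,100],
    [0,0,-180,0,100],
    [0,30,-200,0,100],
    [0,70,-200,0,100],
    [0,110,-200,0,100],
    [0,150,-200,0,100],
    [0,180,-200,0,100],
    [0,180,-200,0,100],
    [0,180,-200,0,100],
  ],
)

```text
time: 17.55
tool_pos: [0.459, 0.1515, 0.218]
tcp_rot: [-0.206, -3.134, 0.001]
wrist_force: [-0.4, 0.1, 0.4]
width: 0.998
```

Run:
```python
from h import *
from workcell import bot
st=bot.read_state();print(st["time"],st["tool_pos"],st["wrist_force"],st["joint_vel"].round(3))
s=bot.read_camera("side");cv2.imwrite("pics/s9.png",s["pixels"][:,:,::-1])
t=bot.read_camera("top");cv2.imwrite("pics/t9.png",t["pixels"][:,:,::-1])
h=cv2.cvtColor(s["pixels"],cv2.COLOR_RGB2HSV);P=cloud(s)
m=((h[...,0]>20)&(h[...,0]<36)&(h[...,1]>90)&(P[...,0]>.37)&(P[...,0]<.52)&(abs(P[...,1])<.08)&(P[...,2]>.02))
print(np.median(P[m],0),m.sum())
```

```text
17.55 [0.45899282 0.1514823  0.217981  ] [-0.36562854  0.14700054  0.35596913] [-0.029 -0.011  0.011 -0.004  0.003 -0.   ]
[ 0.4340825  -0.02214608  0.0425338 ] 318
```

View pics/s9.png

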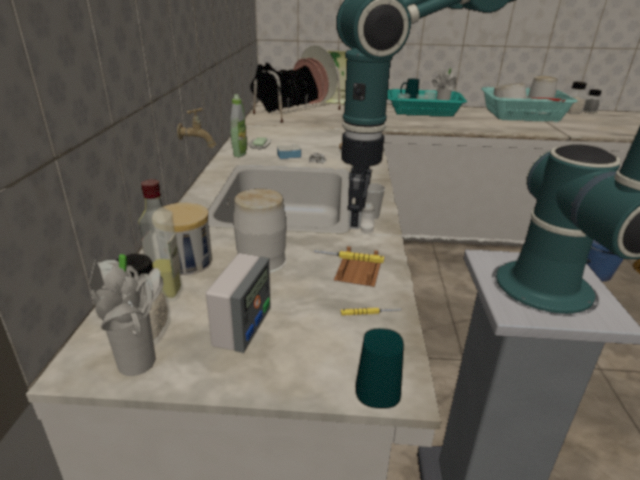

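View pics/t9.png

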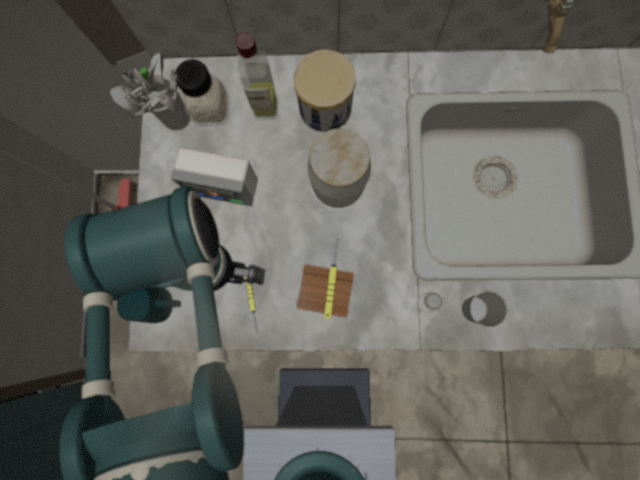

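The final pictures show the pick across both bars (top 332,290). The mug (150,303), shaker (432,300) and tumbler (483,308) stand where they were at the start, and the arm touches nothing.

```bash
python3 -c "
from workcell import bot
print(bot.finish_job())"
```

```text
the job is handed in; nothing more can be done
None
```

The timer's button was pushed in, held and released, and the pick is back across both bars of its rest. I handed the job in at about 17.6 s of the 46 s allowed; no verdict is reported.

- **Push:** I took the larger yellow pick and put its tip into the ringed hole. I pushed until the force rose past the 5 N spring, to about 9–10 N, and the tool stopped advancing.
- **Hold:** The button was held in for about 2.5 s. I then drew the tip straight out and the force fell to about zero. I did not see the button spring out in a picture. That it did is inferred from the force and the unchanged look of the hole.
- **Pick:** The last pictures show it lying level on the rest within about 2 mm of where it started.
- **Other things:** The mug, shaker and tumbler look unmoved in the last pictures, by eye only. The open gripper is well clear of everything.
- **Disagreements:** The two cameras differed by up to 4 mm on the handle's sideways position. The pick sat about 2 mm further back in the grip than planned; the force-guided push made up for that.

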